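Draw the top cedar board off the pile and lay it in the dish

ROBOT

A 6-joint arm with a two-finger parallel gripper is mounted at the origin on the work surface. World frame = base frame: x ahead of the robot, y to its left, z up, the work surface at z = 0. Lengths are in m, angles in degrees, forces in N, time in s.
With the tool pointing down it reaches from about 0.25 to 0.725 m from the base axis. Payload 9.7 kg.
Tool frame: the origin (TCP) lies midway between the tips of the shut fingers; the grasp point (between the pads) lies 19 mm behind it; z points along the fingers, y is the line along which they close (so a half turn about z gives the same grasp; the last joint's range is limited). The gripper opens to 85 mm and grips with 20 to 120 N. Pads are 22 mm wide; open, the fingers measure 114 mm over their backs; the gripper's body (76 mm by 85 mm) begins 54 mm behind the grasp point. The pads swing forward as they close: fully open they stand 13 mm farther back than shut.
Start: joints at [-66.234, 4.979, 10.078, 95.1, 0, 90], TCP at [0.222, -0.503, 0.231] pointing down, gripper open.
Joint ranges: [-179.16, 179.16], [-48.56, 103.87], [-65.8, 70.77], [-126.05, 130.52], [-82.76, 87.17], [-180, 180]. Speed limits (degrees/s): [127.2, 127.2, 147.25, 180, 180, 180].

INTERFACE

Orientations are given as [roll, pitch, yaw] about the fixed x, y, z axes, in that order (R = Rz(yaw) Ry(pitch) Rx(roll)).
In Python, from workcell import readout, imaging, bot, spotter gives the robot as it stands.
- The arm moves only by the shell command python3 -m jog 'ROWS' [FORCE]. ROWS is JSON, a list of rows, each an object with "rotation": the turn, a rotation vector about the world's x, y, z in degrees, a list of three; "translation": the shift along the world's x, y, z in mm, a list of three; "grip": the finger opening in mm, from 0 to 85.4. In form: [{"rotation": [wx, wy, wz], "translation": [dx, dy, dz], "grip": grip}, ...]. A call has 1 to 20 rows; each row is the pose to reach, as a shift and turn from the pose commanded when the call began; what a row does not reach only later rows make up. A row lasts 1/10 s, in which the tool goes at most 50 mm and 8.59 degrees, less where a joint would pass 70% of its speed; a pose out of reach is approached as far as the arm can. A call with a gripper value outside its range is refused whole. The fingers move at their own pace and stop on an object; FORCE is the grip in N (left out, the last holds). Time passes only in rows, so rows that repeat a pose let the fingers close. It gives the time, the measured TCP pose, the force, the opening and the grip force at its end, in the units of the state.
- readout.get_obs(): the state, without advancing time (a new reading comes with each control period).
- imaging.camera(name): name is "side" or "top" or "wrist"; returns (picture, depth): 480x640x3 uint8, red, green, blue; 480x640 float32, m along the optical axis (not along the pixel's ray), 0 where there is no reading.
- imaging.camera_info(name): a dict with "vertical_fov" (degrees; the focal length in pixels is half the picture's height over the tangent of half this angle, whatever the lens; pixels are square), "cx", "cy" (the principal point, pixels), "k1" (the pictures are not rectified: a ray, as slopes to the right and down, at radius r is drawn at 1 + k1 r^2 times it, then the intrinsics apply), "extrinsics" (4x4, takes a point from camera to world coordinates); the wrist camera has in their place "tool_from_camera" (4x4, takes a point from camera to tool coordinates, whose origin is the TCP and whose axes are the flange's). Camera axes: x right, y down, z forward; pixel columns grow to the right and rows downward; lengths in m; the calibration is good to about 2 mm. A picture is of the moment at which its call begins: read the wrist's pose just before it. camera_info takes no time and is no camera call.
- bot.job_done(): hands the job in; it is judged then, once.
Trained networks look in the newest picture that a camera, given by its name, has taken for a name from the list of things; names that differ only in an ending like _2 or _b are one class to them, and where a whole thing is asked for, a point or a joint stands for the part that bears it (a point fixed in the world has none). Each returns a list of dicts, best first, with "confidence" (0 to 1); they miss things now and then, are a little off and sometimes report something else, mostly with a low value. They report only what shows in the picture. A call takes as long as a camera call. They do not tell look-alikes from the thing itself.
- spotter.spot_in(camera, target): "box" ([centre column, centre row, width, height] in pixels, round what is visible of it).
- spotter.mark_of(camera, target): "uv" ([column, row] in pixels: a listed point, or the origin of a listed thing).
The state is a dict: "time": time; "q": joint angles; "qd": joint speeds; "joint_efforts": joint torques, N m; "ee_pos": TCP position; "tcp_rot": TCP orientation; "wrist_force": force on the tool from outside, world axes, zero at the start; "torque": the same for the moment, N m; "opening": finger opening in m; "grasp_force": force on a finger pad.
Only numpy, scipy, OpenCV 4.12 (cv2) and the standard library are available. Lean on these libraries where they do the work, as an engineer would, in place of code of your own. Each camera call takes 0.05 s, during which the arm holds its last target. There are 200 camera calls.

TASK

Take the top cedar board off the pile in the white holder: its sides leave no room for fingers, so press lightly on the board and slide it part-way out over the low front lip, then grip the part that sticks out, lift it off and lower it, roughly level, lengthwise into the white dish, letting go only once it is down flat on the two ribs. Do not press hard on the pile or let the board tip or fall off; leave the other boards, the jar, the brush and the clothespins where they are.

Things in the scene. Friction and masses are not known exactly. Their poses are not given: they have to be found in the camera images.
- holder: white plastic holder, fixed, outside 189 (x) by 79 (y) by 54 mm high; origin: centre of underside, z up. Floor 8 mm thick. Side walls 6 mm thick (67 mm clear between) and a back wall at +x, all 54 mm high. Its front is its own -x end (roughly towards the robot), with only a low lip; lip and side walls end at x = -94.5 mm
- top_board: top one of three loose flat cedar boards, mid brown, 170 (x) by 60 (y) by 14 mm, 60 to 120 g; origin: centre of underside, at the start centred in the holder 36 mm above its underside. Sanded smooth, it slides on the board below before a fingertip slips on it: one pressed on it with 5 to 15 N drags it along. Drawn out more than about 80 mm it tips over the front; at 60 to 70 mm it stays level
- middle_board: dark loose cedar board of the same size below the top one, origin at the centre of its underside (22 mm above the holder's underside)
- bottom_board: mid brown loose cedar board of the same size on the holder's floor, origin at the centre of its underside
- dish: white ceramic dish, fixed, outside 222 (x) by 144 (y) mm, rim 22 mm high, 6 mm thick; origin: centre of underside. Floor top at 6 mm; two ribs at x = -45 and +45 mm, each 10 mm (x) by 40 mm (y, centred), tops at 14 mm: the board lies on these, its length along the dish's x, either way round, its underside at 14 mm
- jar: clear glass jar with aluminium twist cap, radius 38 mm, 110 mm high, loose, origin at the centre of its underside; leave alone
- brush: orange plastic stain brush with white bristles, about 160 mm long (x), 40 mm wide, 34 mm high, lying on its side on the shelf beyond the holder and dish, loose; origin near its middle on the underside; leave alone
- clothespin_a: loose wooden spring clothespin 76 mm long (x), 14 mm wide, 12 mm high, lying between holder and dish; origin at the centre of its underside; leave alone
- clothespin_b: loose wooden clothespin of the same size, nearer the robot; leave alone
- holder_lip (a point): middle of the front lip's top edge, 32 mm above the shelf, 91.5 mm in front of the holder's centre. The lip, 6 mm thick, holds the two lower boards back; the top board's underside clears it by 4 mm
- board_face (a point): centre of the top board's upper face, 50 mm above the shelf at the start, 4 mm below the holder's wall tops. Soft wood on rigid support: more than 45 N on it marks the pile
Mind the look-alikes: they are no part of the job. Leave any purple or turquoise look-alike of the top_board alone.

How it is judged:
By the outcome, as a careful person would: the job done as asked, in the order asked, and still so for the second after the job is handed in, with the robot touching nothing.
It also fails if it takes over 61 s, if anything falls off the work surface, if the arm or the gripper's body presses on something with over 40 N, if the wrist force passes 120 N, or if a joint passes its speed limit or range.

## Working session

There is one attempt and no reset: what is moved stays moved. The work goes in short steps, Python scripts to look and compute and a shell command to move; the robot and the scene stay as the last step left them, time stands still between calls to the robot, and variables do not carry over. Pictures are saved under pics/ and viewed, at most 10 in all, crops included, and the job is handed in when it is done.

```bash
mkdir -p pics; cat > h.py <<'E'
import numpy as np, cv2
from workcell import readout, imaging, bot, spotter
from scipy.spatial.transform import Rotation as R
def cam(name):
    o=readout.get_obs(); p,d=imaging.camera(name); i=imaging.camera_info(name)
    if 'extrinsics' in i: T=np.array(i['extrinsics'])
    else:
        W=np.eye(4); W[:3,:3]=R.from_euler('xyz',o['tcp_rot'],degrees=True).as_matrix(); W[:3,3]=o['ee_pos']
        T=W@np.array(i['tool_from_camera'])
    f=240/np.tan(np.radians(i['vertical_fov']/2))
    K=np.array([[f,0,i['cx']],[0,f,i['cy']],[0,0,1]])
    return dict(p=p,d=d,T=T,K=K,k1=i['k1'])
def ray(c,uv):
    # k1 distortion
    u=cv2.undistortPoints(np.array(uv,float).reshape(-1,1,2),c['K'],np.array([c['k1'],0,0,0.]))[:,0]
    return np.c_[u,np.ones(len(u))]@c['T'][:3,:3].T
def at_z(c,uv,z):
    r=ray(c,uv); o=c['T'][:3,3]; return o+r*((z-o[2])/r[:,2])[:,None]
def cloud(c):
    v,u=np.mgrid[:480,:640]; uv=np.c_[u.ravel(),v.ravel()]
    return (c['T'][:3,3]+ray(c,uv)*c['d'].reshape(-1,1)).reshape(480,640,3)
def proj(c,P):
    Ti=np.linalg.inv(c['T']); q=np.atleast_2d(P)@Ti[:3,:3].T+Ti[:3,3]
    return cv2.projectPoints(q,np.zeros(3),np.zeros(3),c['K'],np.array([c['k1'],0,0,0.]))[0][:,0]
def save(n,im): cv2.imwrite('pics/'+n,cv2.cvtColor(im,cv2.COLOR_RGB2BGR))
E
python3 - <<'E'
from h import *
print(readout.get_obs())
for n in ['top','side']:
    c=cam(n); save(n+'0.png',c['p']); P=cloud(c)
    print(n,c['T'][:3,3].round(3))
    for t in ['holder','top_board','holder_lip','board_face','dish','jar','brush','clothespin_a']:
        for m in spotter.mark_of(n,t)[:3]:
            u,v=np.array(m['uv']).round().astype(int); print(t,round(m['confidence'],2),(u,v),P[min(v,479),min(u,639)].round(3) if 0<=v<480 and 0<=u<640 else '')
E
```

```text
{'time': 0.0, 'q': array([-6.62350348e+01,  5.01133053e+00,  1.00340231e+01,  9.51007997e+01,
        8.14470181e-04,  9.00004366e+01]), 'qd': array([ 0.12734292, -0.06771558, -0.04783123,  0.06049694,  0.0301227 ,
        0.03690214]), 'joint_efforts': array([ 4.25792605e-03, -5.20388031e+01,  4.64809334e+01,  1.62021699e-02,
        5.61462241e-05, -5.73192233e-05]), 'ee_pos': array([ 0.22154873, -0.5031412 ,  0.23057701]), 'tcp_rot': array([-1.79921893e+02, -8.13874296e-04,  2.37645275e+01]), 'wrist_force': array([ 0.6388708 , -0.16526004, -0.11416166]), 'torque': array([-0.00085721, -0.00377173, -0.03275523]), 'grasp_force': 0.0, 'opening': 0.08551433738214341}
top [0.372 0.146 1.268]
holder 0.7 (np.int64(268), np.int64(220)) [0.603 0.24  0.049]
top_board 0.8 (np.int64(197), np.int64(316)) [0.416 0.392 0.013]
top_board 0.77 (np.int64(156), np.int64(197)) [0.666 0.479 0.018]
top_board 0.72 (np.int64(267), np.int64(215)) [0.613 0.242 0.05 ]
holder_lip 0.67 (np.int64(278), np.int64(258)) [0.531 0.224 0.008]
board_face 0.94 (np.int64(198), np.int64(317)) [0.414 0.39  0.013]
board_fac
[... 829 characters left out ...]
442), np.int64(306)) [0.333 0.18  0.013]
holder_lip 0.79 (np.int64(326), np.int64(288)) [0.522 0.229 0.031]
board_face 0.97 (np.int64(165), np.int64(382)) [0.668 0.483 0.016]
board_face 0.94 (np.int64(355), np.int64(388)) [0.41  0.387 0.012]
board_face 0.86 (np.int64(455), np.int64(202)) [ 0.38  -0.132  0.014]
dish 0.87 (np.int64(341), np.int64(178)) [ 0.647 -0.152  0.004]
jar 0.77 (np.int64(233), np.int64(229)) [0.77  0.122 0.014]
jar 0.54 (np.int64(334), np.int64(220)) [0.601 0.003 0.   ]
brush 0.95 (np.int64(266), np.int64(190)) [ 0.78  -0.035  0.01 ]
clothespin_a 0.7 (np.int64(332), np.int64(217)) [ 0.607 -0.     0.005]
clothespin_a 0.67 (np.int64(411), np.int64(238)) [0.433 0.016 0.01 ]
```

View pics/top0.png

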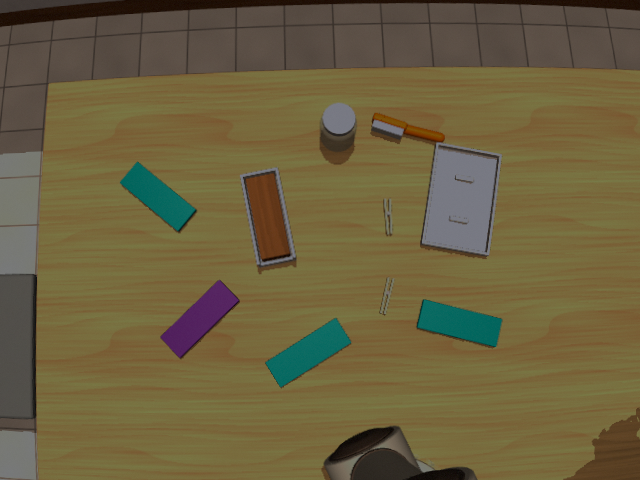

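View pics/side0.png

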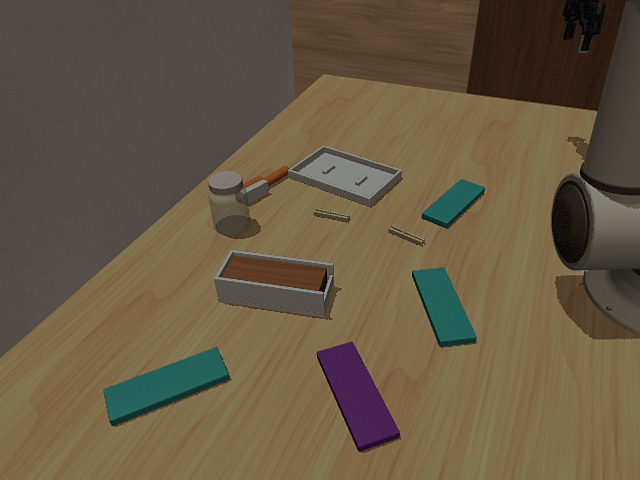

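The top board is the brown one in the holder, at (267,215) in the top picture and (275,275) in the side picture. The look-alikes lie loose on the table: turquoise at (158,197), (308,352) and (460,323), purple at (200,318). I'll confirm that in a crop and fit poses from both views.

```bash
cat > fit.py <<'E'
from h import *
def rect(P,m):
    (c,s,a)=cv2.minAreaRect((P[m][:,:2]*1000).astype(np.float32)); 
    if s[0]<s[1]: s=(s[1],s[0]); a+=90
    a=(a+90)%180-90
    return np.round(c,1),np.round(s,1),round(a,2)
def big(m):
    m=cv2.morphologyEx(m.astype(np.uint8),cv2.MORPH_OPEN,np.ones((2,2)))
    n,l,s,_=cv2.connectedComponentsWithStats(m); return l==1+np.argmax(s[1:,4])
def fits(c,z_board=None):
    P=cloud(c); hsv=cv2.cvtColor(c['p'],cv2.COLOR_RGB2HSV); X,Y,Z=np.moveaxis(P,-1,0)
    H=(abs(X-.61)<.17)&(abs(Y-.24)<.11)
    white=(hsv[...,1]<70)&(c['d']>0)
    m=big(H&white&(Z>.045)&(Z<.065)); print('holder rim',rect(P,m),'z',np.median(Z[m]).round(4))
    m=big(H&(hsv[...,1]>120)&(Z>.04)&(Z<.075)); print('board',rect(P,m),'z',np.median(Z[m]).round(4))
    D=(abs(X-.645)<.16)&(abs(Y+.16)<.13)&white
    m=big(D&(Z>-.003)&(Z<.035)); print('dish',rect(P,m),'z90',np.percentile(Z[m],[5,50,97]).round(4))
E
python3 - <<'E'
from fit import *
a=cam('top');b=cam('side')
fits(a);fits(b)
save('crop.png',np.hstack([cv2.resize(a['p'][150:280,210:330],(400,433)),cv2.resize(b['p'][235:330,200:350],(400,433))]))
E
```

```text
holder rim (array([537.2, 221.4]), array([354.3,  79.1]), 11.81) z 0.0534
board (array([530.2, 219.7]), array([342.1,  68.7]), 13.5) z 0.051
dish (array([533.2, -94. ]), array([536.8, 217. ]), -34.14) z90 [0.0027 0.0077 0.0245]
holder rim (array([485.1, 534.9]), array([747.9, 199. ]), -66.78) z 0.0505
board (array([476.2, 538.8]), array([736.5, 174.7]), -65.92) z 0.0502
dish (array([520.3, 301. ]), array([1179.9,  260.1]), -75.45) z90 [0.0028 0.007  0.0221]
```

View pics/crop.png

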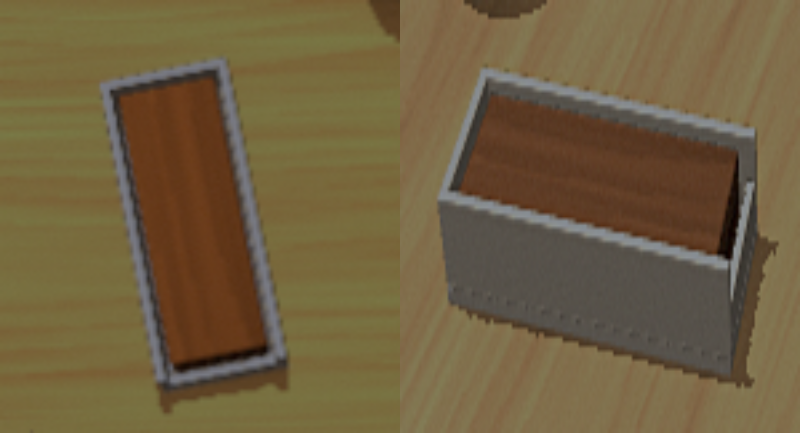

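The crop confirms it: a mid-brown board inside the white holder, with the open low-lip end towards the robot (bottom of the left crop). The fitted sizes are wrong, so I'll fix the fit and use edge fits at a known plane.

```bash
cat > fit.py <<'E'
from h import *
def big(m):
    n,l,s,_=cv2.connectedComponentsWithStats(m.astype(np.uint8),connectivity=8); return l==1+np.argmax(s[1:,4])
def rect(xy):
    h=cv2.convexHull(np.ascontiguousarray(xy*1000,dtype=np.float32))
    c,s,a=cv2.minAreaRect(h)
    if s[0]<s[1]: s=(s[1],s[0]); a+=90
    return np.round(c,1),np.round(s,1),round((a+90)%180-90,2)
def one(c,name,m,z):
    m=big(m); v,u=np.nonzero(m); P=cloud(c)[m]
    ok=abs(P[:,2]-z)<.006
    print(name,'n',m.sum(),'depth-xy',rect(P[ok][:,:2]),'plane-xy',rect(at_z(c,np.c_[u,v][ok],z)[:,:2]),'z',np.median(P[ok][:,2]).round(4))
def fits(c,zs=(.054,.050,.022)):
    P=cloud(c); hsv=cv2.cvtColor(c['p'],cv2.COLOR_RGB2HSV); X,Y,Z=np.moveaxis(P,-1,0)
    H=(abs(X-.61)<.17)&(abs(Y-.24)<.11); white=(hsv[...,1]<70)&(c['d']>0)
    D=(abs(X-.645)<.16)&(abs(Y+.16)<.13)&white
    for n,m,z in (('holder',H&white&(Z>.046),zs[0]),('board',H&(hsv[...,1]>120)&(Z>.04),zs[1]),('dish',D&(Z>.015)&(Z<.04),zs[2])):
        if m.sum()>30: one(c,n,m,z)
E
python3 - <<'E'
from fit import *
fits(cam('top'));fits(cam('side'))
E
```

```text
holder n 678 depth-xy (array([613.6, 241.5]), array([189.,  79.]), 10.1) plane-xy (array([612.6, 241.4]), array([188.6,  79.1]), 10.08) z 0.0544
board n 2396 depth-xy (array([613.8, 241.7]), array([172.1,  59.7]), 9.9) plane-xy (array([613. , 241.5]), array([170.5,  59.6]), 9.95) z 0.0509
dish n 1092 depth-xy (array([ 645.3, -163.9]), array([223.9, 145.7]), -11.82) plane-xy (array([ 644.1, -163.4]), array([222.9, 144.9]), -11.97) z 0.0222
holder n 1285 depth-xy (array([611.5, 243.5]), array([189.3,  83.6]), 10.24) plane-xy (array([609.6, 247. ]), array([190.1,  86.7]), 10.03) z 0.0529
board n 2255 depth-xy (array([611.4, 243.5]), array([170.7,  60.7]), 10.09) plane-xy (array([610.1, 243.1]), array([170.4,  58.2]), 10.01) z 0.0501
dish n 893 depth-xy (array([ 642.1, -161.7]), array([224.4, 151.5]), -11.95) plane-xy (array([ 641.4, -156.4]), array([226. , 152.9]), -11.95) z 0.0207
```

```bash
python3 -m jog '[{"rotation":[0,0,-13.8],"translation":[410,749,-91],"grip":0},{"rotation":[0,0,-13.8],"translation":[410,749,-91],"grip":0},{"rotation":[0,0,-13.8],"translation":[410,749,-91],"grip":0},{"rotation":[0,0,-13.8],"translation":[410,749,-91],"grip":0},{"rotation":[0,0,-13.8],"translation":[410,749,-91],"grip":0},{"rotation":[0,0,-13.8],"translation":[410,749,-91],"grip":0},{"rotation":[0,0,-13.8],"translation":[410,749,-91],"grip":0},{"rotation":[0,0,-13.8],"translation":[410,749,-91],"grip":0},{"rotation":[0,0,-13.8],"translation":[410,749,-91],"grip":0},{"rotation":[0,0,-13.8],"translation":[410,749,-91],"grip":0},{"rotation":[0,0,-13.8],"translation":[410,749,-91],"grip":0},{"rotation":[0,0,-13.8],"translation":[410,749,-91],"grip":0},{"rotation":[0,0,-13.8],"translation":[410,749,-91],"grip":0},{"rotation":[0,0,-13.8],"translation":[410,749,-91],"grip":0},{"rotation":[0,0,-13.8],"translation":[410,749,-91],"grip":0},{"rotation":[0,0,-13.8],"translation":[410,749,-91],"grip":0},{"rotation":[0,0,-13.8],"translation":[410,749,-91],"grip":0},{"rotation":[0,0,-13.8],"translation":[410,749,-91],"grip":0},{"rotation":[0,0,-13.8],"translation":[410,749,-91],"grip":0},{"rotation":[0,0,-13.8],"translation":[410,749,-91],"grip":0}]'
python3 - <<'E'
from fit import *
o=readout.get_obs();print(o['time'],o['q'].round(1),o['ee_pos'],o['tcp_rot'],o['wrist_force'],o['opening'])
c=cam('wrist');save('w1.png',c['p']);fits(c)
E
```

```text
time: 3.1
ee_pos: [0.6474, 0.1829, 0.1399]
tcp_rot: [-178.0, 0.1, 15.0]
wrist_force: [-0.4, -0.3, -0.3]
opening: -0.0
grasp_force: 0.0
3.1 [ 14.9  21.5  19.5  88.2   2.  179.9] [0.6473522  0.18286932 0.13992403] [-1.78010443e+02  1.31353684e-01  1.49892876e+01] [-0.37646261 -0.25050973 -0.2755106 ] -2.8465705995073877e-07
holder n 65923 depth-xy (array([625.1, 245.3]), array([160.8,  79.5]), 10.07) plane-xy (array([625.2, 245. ]), array([160.8,  79.8]), 9.83) z 0.0548
board n 18372 depth-xy (array([623.1, 244.8]), array([146.1,  60.2]), 9.89) plane-xy (array([622.9, 244.3]), array([146.8,  60.8]), 9.96) z 0.0511
dish n 1136 depth-xy (array([594.9, -81.2]), array([78.3,  8.9]), -12.68) plane-xy (array([596.3, -79.1]), array([77. , 14.4]), -11.95) z 0.0214
```

View pics/w1.png

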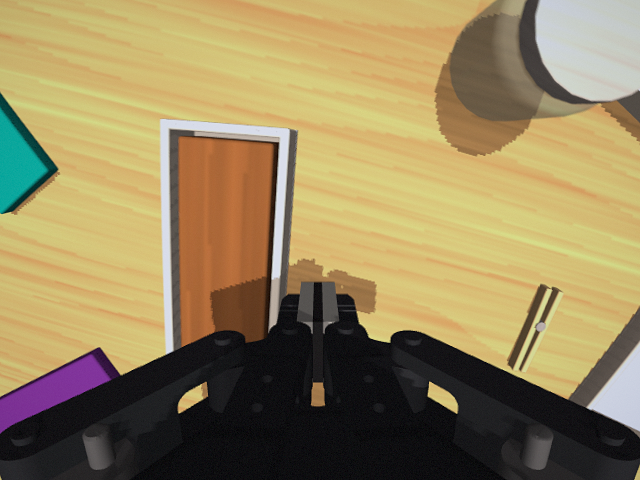

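The wrist view shows the holder at (225,240), with the board inside at 10° yaw. The tool stopped short because joint 6 is at its 180° limit. I'll use the half-turn grasp (yaw 190°) instead.

```bash
cat > to.py <<'E'
import sys; from h import *
def go(x,y,z,yaw):
    o=readout.get_obs(); Rc=R.from_euler('xyz',o['tcp_rot'],degrees=True); Rt=R.from_euler('xyz',[180,0,yaw],degrees=True)
    print('rot',(Rt*Rc.inv()).as_rotvec(degrees=True).round(2),'mm',((np.array([x,y,z])-o['ee_pos'])*1000).round(1))
if __name__=='__main__': go(*map(float,sys.argv[1:]))
E
python3 to.py .632 .2455 .12 190
```

```text
rot [  0.83  -2.95 174.97] mm [-15.3  62.3 -20.1]
```

```bash
python3 -m jog '[{"rotation":[0.8,-3,175],"translation":[-15,62,0],"grip":0},{"rotation":[0.8,-3,175],"translation":[-15,62,0],"grip":0},{"rotation":[0.8,-3,175],"translation":[-15,62,0],"grip":0},{"rotation":[0.8,-3,175],"translation":[-15,62,0],"grip":0},{"rotation":[0.8,-3,175],"translation":[-15,62,0],"grip":0},{"rotation":[0.8,-3,175],"translation":[-15,62,0],"grip":0},{"rotation":[0.8,-3,175],"translation":[-15,62,0],"grip":0},{"rotation":[0.8,-3,175],"translation":[-15,62,0],"grip":0},{"rotation":[0.8,-3,175],"translation":[-15,62,0],"grip":0},{"rotation":[0.8,-3,175],"translation":[-15,62,0],"grip":0},{"rotation":[0.8,-3,175],"translation":[-15,62,0],"grip":0},{"rotation":[0.8,-3,175],"translation":[-15,62,0],"grip":0},{"rotation":[0.8,-3,175],"translation":[-15,62,0],"grip":0},{"rotation":[0.8,-3,175],"translation":[-15,62,0],"grip":0},{"rotation":[0.8,-3,175],"translation":[-15,62,0],"grip":0},{"rotation":[0.8,-3,175],"translation":[-15,62,0],"grip":0},{"rotation":[0.8,-3,175],"translation":[-15,62,0],"grip":0},{"rotation":[0.8,-3,175],"translation":[-15,62,0],"grip":0},{"rotation":[0.8,-3,175],"translation":[-15,62,0],"grip":0},{"rotation":[0.8,-3,175],"translation":[-15,62,0],"grip":0}]'
python3 to.py .632 .2455 .065 190; python3 -c "
from h import *
print(readout.get_obs()['q'].round(1))"
```

```text
time: 5.15
ee_pos: [0.6318, 0.2439, 0.1412]
tcp_rot: [180.0, -0.0, -172.8]
wrist_force: [-0.2, 0.6, 0.5]
opening: -0.0001
grasp_force: 0.0
rot [-0.04 -0.02  2.83] mm [  0.2   1.6 -76.2]
[21.1 22.  20.4 88.4  0.  13.9]
```

```bash
python3 -m jog '[{"rotation":[0,0,2.8],"translation":[0,1.5,-40],"grip":0},{"rotation":[0,0,2.8],"translation":[0,1.5,-70],"grip":0},{"rotation":[0,0,2.8],"translation":[0,1.5,-80],"grip":0},{"rotation":[0,0,2.8],"translation":[0,1.5,-82],"grip":0},{"rotation":[0,0,2.8],"translation":[0,1.5,-82],"grip":0},{"rotation":[0,0,2.8],"translation":[0,1.5,-82],"grip":0}]'
python3 to.py .632 .2455 .051 190
```

```text
time: 5.75
ee_pos: [0.6331, 0.2462, 0.0607]
tcp_rot: [179.9, 0.1, -170.4]
wrist_force: [-0.4, -0.3, -0.2]
opening: 0.0
grasp_force: 0.0
rot [-0.09  0.09  0.37] mm [-1.1 -0.7 -9.7]
```

```bash
python3 -m jog '[{"rotation":[0,0,0.4],"translation":[-1,-0.5,-5],"grip":0},{"rotation":[0,0,0.4],"translation":[-1,-0.5,-8],"grip":0},{"rotation":[0,0,0.4],"translation":[-1,-0.5,-8.5],"grip":0},{"rotation":[0,0,0.4],"translation":[-1,-0.5,-8.5],"grip":0}]'
python3 -m jog '[{"rotation":[0,0,0],"translation":[0,0,-0.5],"grip":0},{"rotation":[0,0,0],"translation":[0,0,-1],"grip":0}]'
```

```text
time: 6.15
ee_pos: [0.6313, 0.2455, 0.0502]
tcp_rot: [180.0, -0.0, -170.0]
wrist_force: [-0.2, -0.3, 1.7]
opening: 0.0
grasp_force: 0.8
time: 6.35
ee_pos: [0.6314, 0.2455, 0.0501]
tcp_rot: [179.9, -0.0, -170.0]
wrist_force: [-3.3, -2.3, 11.2]
opening: 0.0002
grasp_force: 5.4
```

```bash
python3 -m jog '[{"rotation":[0,0,0],"translation":[-3,-0.5,0],"grip":0},{"rotation":[0,0,0],"translation":[-7,-1.2,0],"grip":0},{"rotation":[0,0,0],"translation":[-11,-1.9,0],"grip":0},{"rotation":[0,0,0],"translation":[-15,-2.6,0],"grip":0}]'
```

```text
time: 6.75
ee_pos: [0.6172, 0.2432, 0.0501]
tcp_rot: [179.9, 0.1, -170.0]
wrist_force: [2.2, 0.7, 4.6]
opening: 0.0003
grasp_force: 2.6
```

```bash
python3 -m jog '[{"rotation":[0,0,0],"translation":[-3,-0.5,-0.6],"grip":0},{"rotation":[0,0,0],"translation":[-7,-1.2,-0.6],"grip":0},{"rotation":[0,0,0],"translation":[-11,-1.9,-0.6],"grip":0},{"rotation":[0,0,0],"translation":[-15,-2.6,-0.6],"grip":0}]'
python3 - <<'E'
from fit import *
fits(cam('top'))
E
```

```text
time: 7.15
ee_pos: [0.6026, 0.2407, 0.0501]
tcp_rot: [179.9, 0.2, -170.0]
wrist_force: [3.1, 0.2, 7.6]
opening: 0.0002
grasp_force: 3.7Traceback (most recent call last):
  File "<stdin>", line 2, in <module>
  File "fit.py", line 18, in fits
    if m.sum()>30: one(c,n,m,z)
                   ~~~^^^^^^^^^
  File "fit.py", line 12, in one
    print(name,'n',m.sum(),'depth-xy',rect(P[ok][:,:2]),'plane-xy',rect(at_z(c,np.c_[u,v][ok],z)[:,:2]),'z',np.median(P[ok][:,2]).round(4))
                                      ~~~~^^^^^^^^^^^^^
  File "fit.py", line 6, in rect
    c,s,a=cv2.minAreaRect(h)
          ~~~~~~~~~~~~~~~^^^
cv2.error: OpenCV(4.12.0) /io/opencv/modules/imgproc/src/convhull.cpp:143: error: (-215:Assertion failed) total >= 0 && (depth == CV_32F || depth == CV_32S) in function 'convexHull'
```

```bash
cat > front.py <<'E'
from fit import *
def front(n):
    c=cam(n); P=cloud(c); hsv=cv2.cvtColor(c['p'],cv2.COLOR_RGB2HSV)
    e=np.array([np.cos(np.radians(10)),np.sin(np.radians(10))]); q=P[...,:2]-[.6125,.242]
    l=q@e; w=q@[-e[1],e[0]]
    m=(hsv[...,1]>110)&(c['d']>0)&(P[...,2]>.045)&(P[...,2]<.06)&(abs(w)<.04)&(l>-.2)&(l<.1)
    if m.sum()<50: print(n,'none');return c
    L=l[m]; F=m&(l<L.min()+.03)
    W=w[F]; print(n,m.sum(),'front',np.percentile(L,[0.3,1]).round(4),'w',np.percentile(W,[1,99]).round(4),'z',np.percentile(P[...,2][F],[10,50,90]).round(4))
    return c
if __name__=='__main__':
    for n in ['top','side','wrist']: front(n)
E
python3 front.py
```

```text
top none
side 2090 front [-0.1151 -0.1148] w [-0.0269  0.0319] z [0.0482 0.0499 0.0513]
wrist 44742 front [-0.1151 -0.1144] w [-0.0277  0.0304] z [0.0502 0.0511 0.052 ]
```

```bash
python3 -m jog '[{"rotation":[0,0,0],"translation":[-4,-0.7,-0.2],"grip":0},{"rotation":[0,0,0],"translation":[-8,-1.4,-0.3],"grip":0},{"rotation":[0,0,0],"translation":[-13,-2.3,-0.3],"grip":0},{"rotation":[0,0,0],"translation":[-17,-3,-0.3],"grip":0}]'
python3 -m jog '[{"rotation":[0,0,0],"translation":[-4,-0.7,-0.1],"grip":0},{"rotation":[0,0,0],"translation":[-8,-1.4,-0.2],"grip":0},{"rotation":[0,0,0],"translation":[-13,-2.3,-0.3],"grip":0},{"rotation":[0,0,0],"translation":[-17,-3,-0.3],"grip":0},{"rotation":[0,0,0],"translation":[-17,-3,-0.3],"grip":0}]'
python3 front.py; python3 to.py 0 0 0 190
```

```text
time: 7.75
ee_pos: [0.5858, 0.2378, 0.0501]
tcp_rot: [179.9, 0.2, -170.0]
wrist_force: [2.8, 1.3, 8.9]
opening: -0.0002
grasp_force: 4.3
time: 8.25
ee_pos: [0.5685, 0.2348, 0.0501]
tcp_rot: [179.9, 0.2, -170.0]
wrist_force: [0.7, 0.2, 11.3]
opening: 0.0004
grasp_force: 5.7
top none
side 2185 front [-0.1492 -0.1482] w [-0.027   0.0322] z [0.0482 0.0499 0.0515]
wrist 44805 front [-0.1491 -0.1484] w [-0.0276  0.0305] z [0.0502 0.0511 0.0519]
rot [-0.12  0.16 -0.05] mm [-568.5 -234.8  -50. ]
```

```bash
python3 -m jog '[{"rotation":[0,0,0],"translation":[0,0,15],"grip":0},{"rotation":[0,0,0],"translation":[0,0,50],"grip":0},{"rotation":[0,0,0],"translation":[-40,-6.5,50],"grip":85},{"rotation":[0,0,0],"translation":[-80,-13,50],"grip":85},{"rotation":[0,0,0],"translation":[-80,-13,50],"grip":85},{"rotation":[0,0,0],"translation":[-80,-13,50],"grip":85},{"rotation":[0,0,0],"translation":[-80,-13,50],"grip":85},{"rotation":[0,0,0],"translation":[-80,-13,50],"grip":85}]'
python3 front.py; python3 to.py .4881 .2216 .025 190; python3 - <<'E'
from fit import *
c=cam('wrist'); save('w2.png',c['p'])
E
```

```text
time: 9.2
ee_pos: [0.4881, 0.2214, 0.0979]
tcp_rot: [180.0, -0.0, -170.0]
wrist_force: [0.2, 0.1, 0.1]
opening: 0.0842
grasp_force: 0.0
top none
side 2353 front [-0.1493 -0.1484] w [-0.0267  0.0326] z [0.0483 0.05   0.0514]
wrist 19284 front [-0.1499 -0.1496] w [-0.0279  0.0305] z [0.05   0.051  0.0518]
rot [-0.02 -0.08 -0.03] mm [  0.4   0.3 -72.5]
```

View pics/w2.png

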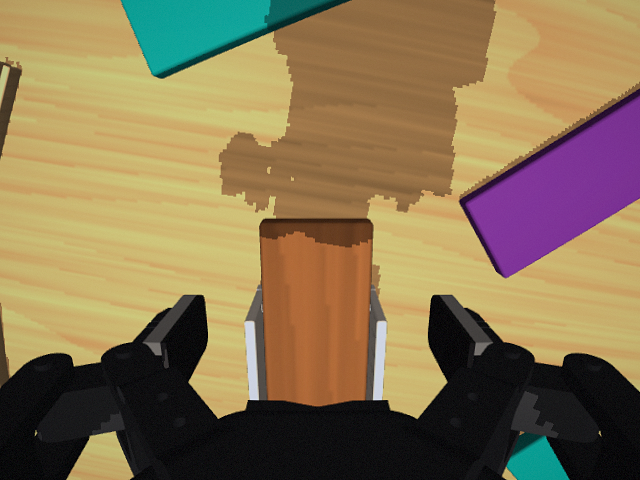

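The wrist view shows the board, level and sticking out, front edge at row 220 between columns 261 and 372. It is centred between the open fingers (columns 207 and 430), so I'll lower and grip.

```bash
python3 -m jog '[{"rotation":[0,0,0],"translation":[0,0,-35],"grip":85},{"rotation":[0,0,0],"translation":[0,0,-60],"grip":85},{"rotation":[0,0,0],"translation":[0,0,-72],"grip":85},{"rotation":[0,0,0],"translation":[0,0,-72],"grip":85},{"rotation":[0,0,0],"translation":[0,0,-72],"grip":80}]' 40
python3 -m jog '[{"rotation":[0,0,0],"translation":[0,0,0],"grip":68},{"rotation":[0,0,0],"translation":[0,0,0],"grip":62},{"rotation":[0,0,0],"translation":[0,0,0],"grip":55},{"rotation":[0,0,0],"translation":[0,0,0],"grip":50},{"rotation":[0,0,0],"translation":[0,0,0],"grip":50},{"rotation":[0,0,0],"translation":[0,0,0],"grip":50}]' 50
```

```text
time: 9.9
ee_pos: [0.4877, 0.2215, 0.0266]
tcp_rot: [180.0, -0.0, -170.0]
wrist_force: [-0.3, 0.7, 0.6]
opening: 0.0803
grasp_force: 0.0
time: 10.5
ee_pos: [0.4879, 0.2216, 0.027]
tcp_rot: [179.9, 0.1, -170.0]
wrist_force: [-0.2, 0.2, 5.9]
opening: 0.0588
grasp_force: 53.9
```

```bash
python3 -m jog '[{"rotation":[0,0,0],"translation":[0,0,3],"grip":50},{"rotation":[0,0,0],"translation":[0,0,8],"grip":50},{"rotation":[0,0,0],"translation":[0,0,14],"grip":50},{"rotation":[0,0,0],"translation":[0,0,20],"grip":50},{"rotation":[0,0,0],"translation":[0,0,30],"grip":50},{"rotation":[0,0,0],"translation":[0,0,45],"grip":50},{"rotation":[0,0,0],"translation":[0,0,60],"grip":50},{"rotation":[0,0,0],"translation":[0,0,75],"grip":50},{"rotation":[0,0,0],"translation":[0,0,80],"grip":50},{"rotation":[0,0,0],"translation":[0,0,80],"grip":50}]'
python3 - <<'E'
from fit import *
o=readout.get_obs();print(o['q'].round(1),o['torque'],o['ee_pos'])
c=cam('side'); save('s2.png',c['p']); P=cloud(c)
hsv=cv2.cvtColor(c['p'],cv2.COLOR_RGB2HSV)
m=(hsv[...,1]>120)&(P[...,2]>.10)&(P[...,2]<.15)&(abs(P[...,0]-.56)<.13)&(abs(P[...,1]-.24)<.06); Q=P[m]
A=np.c_[Q[:,:2],np.ones(len(Q))]
top=Q
for _ in range(5):
    k=np.linalg.lstsq(np.c_[top[:,:2],np.ones(len(top))],top[:,2],rcond=None)[0]; r=Q[:,2]-A@k; top=Q[abs(r)<.004]
print(m.sum(),len(top),'slopes deg',np.degrees(k[:2]),'z at ctr',k@[.548,.231,1],rect(top[:,:2]))
E
```

```text
time: 11.5
ee_pos: [0.4878, 0.2215, 0.107]
tcp_rot: [179.9, 0.0, -170.0]
wrist_force: [-0.0, -0.8, -0.8]
opening: 0.0589
grasp_force: 53.7
[24.4  2.3 -6.4 81.2  0.1 14.3] [ 0.02695472  0.03210842 -0.05680191] [0.48779461 0.22151171 0.10697393]
2532 2128 slopes deg [ 0.07766406 -0.8051584 ] z at ctr 0.1293628385291147 (array([547.5, 238.6]), array([169.9,  73.4]), 8.95)
```

View pics/s2.png

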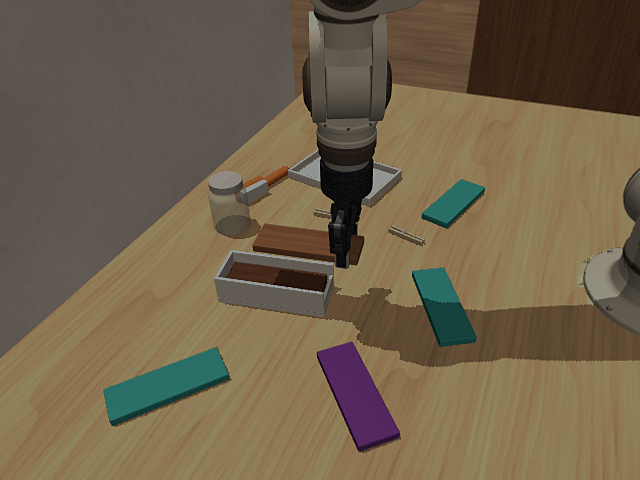

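The side view shows the board held level at (308,243) above the holder, with the dark middle board left in place at (303,280). I'll carry it to the dish.

```bash
python3 to.py .5841 -.1503 .127 168.1; python3 -m jog '[{"rotation":[0,0,0],"translation":[0,-10,15],"grip":50},{"rotation":[0,0,-2],"translation":[8,-35,20],"grip":50},{"rotation":[0,0,-4],"translation":[16,-70,20],"grip":50},{"rotation":[0,0,-6],"translation":[25,-105,20],"grip":50},{"rotation":[0,0,-8],"translation":[34,-140,20],"grip":50},{"rotation":[0,0,-10],"translation":[43,-175,20],"grip":50},{"rotation":[0,0,-12],"translation":[52,-210,20],"grip":50},{"rotation":[0,0,-14],"translation":[61,-245,20],"grip":50},{"rotation":[0,0,-16],"translation":[70,-280,20],"grip":50},{"rotation":[0,0,-18],"translation":[79,-315,20],"grip":50},{"rotation":[0,0,-20],"translation":[88,-345,20],"grip":50},{"rotation":[0,0,-21.5],"translation":[95,-365,20],"grip":50},{"rotation":[0,0,-21.9],"translation":[96.3,-371.8,20],"grip":50},{"rotation":[0,0,-21.9],"translation":[96.3,-371.8,20],"grip":50},{"rotation":[0,0,-21.9],"translation":[96.3,-371.8,20],"grip":50}]'
python3 to.py .5841 -.1503 .005 168.1; cat > bd.py <<'E'
from fit import *
for n in ['top','side']:
    c=cam(n); P=cloud(c); hsv=cv2.cvtColor(c['p'],cv2.COLOR_RGB2HSV); z=readout.get_obs()['ee_pos'][2]+.0235
    b=(hsv[...,1]>120)&(hsv[...,0]<20)&(c['d']>0)&(abs(P[...,0]-.645)<.13)&(abs(P[...,1]+.163)<.08)&(abs(P[...,2]-z)<.006)
    if b.sum()<50: print(n,'none'); continue
    Q=P[big(b)]; k=np.linalg.lstsq(np.c_[Q[:,:2],np.ones(len(Q))],Q[:,2],rcond=None)[0]
    a=np.radians(-11.9); q=Q[:,:2]-[.6445,-.163]; l=q@[np.cos(a),np.sin(a)]; w=q@[-np.sin(a),np.cos(a)]
    print(n,len(Q),rect(Q[:,:2]),'slope',np.degrees(k[:2]).round(2),'z',np.median(Q[:,2]).round(4),'l',np.percentile(l,[.5,99.5]).round(4),'w',np.percentile(w,[1,99]).round(4))
    save(n+'_bd%d.png'%(1000*z),c['p'])
E
python3 bd.py
```

```text
rot [ -0.05  -0.03 -21.95] mm [  96.7 -371.6   21. ]
time: 13.05
ee_pos: [0.5831, -0.1501, 0.1259]
tcp_rot: [179.9, -0.1, 168.2]
wrist_force: [-0.6, -0.2, -0.2]
opening: 0.0586
grasp_force: 53.9
rot [-0.07 -0.08 -0.08] mm [   1.    -0.2 -120.9]
top 1060 (array([ 671.2, -162.6]), array([119.5,  47.6]), -12.26) slope [-0.3  -0.03] z 0.1489 l [-0.0301  0.0844] w [-0.0157  0.0291]
side 623 (array([ 661.8, -165.3]), array([132.7,  65. ]), -13.54) slope [-0.64 -1.21] z 0.1478 l [-0.0455  0.0828] w [-0.0274  0.033 ]
```

```bash
python3 -m jog '[{"rotation":[0,0,0],"translation":[1,0,-20],"grip":50},{"rotation":[0,0,0],"translation":[1,0,-45],"grip":50},{"rotation":[0,0,0],"translation":[1,0,-70],"grip":50},{"rotation":[0,0,0],"translation":[1,0,-90],"grip":50},{"rotation":[0,0,0],"translation":[1,0,-102],"grip":50},{"rotation":[0,0,0],"translation":[1,0,-107],"grip":50},{"rotation":[0,0,0],"translation":[1,0,-107],"grip":50},{"rotation":[0,0,0],"translation":[1,0,-107],"grip":50}]'
python3 bd.py
```

```text
time: 13.95
ee_pos: [0.5851, -0.1505, 0.0199]
tcp_rot: [180.0, 0.0, 168.2]
wrist_force: [0.1, 0.3, -0.2]
opening: 0.0591
grasp_force: 53.9
top 820 (array([ 672.5, -159.1]), array([120. ,  45.1]), -15.81) slope [0.15 0.22] z 0.0431 l [-0.0294  0.0852] w [-0.0125  0.0297]
side 602 (array([ 664. , -165.6]), array([128.9,  64. ]), -13.44) slope [-0.26 -1.15] z 0.0422 l [-0.0431  0.0828] w [-0.0276  0.0327]
```

```bash
ls pics
```

```text
crop.png
s2.png
side0.png
side_bd149.png
side_bd43.png
top0.png
top_bd149.png
top_bd43.png
w1.png
w2.png
```

Top face is at 43 mm and should end at 28 mm, so there are about 14 to 15 mm to go. I'll go down slowly.

```bash
python3 -m jog '[{"rotation":[0,0,0],"translation":[0,0,-5],"grip":50},{"rotation":[0,0,0],"translation":[0,0,-9],"grip":50},{"rotation":[0,0,0],"translation":[0,0,-12],"grip":50},{"rotation":[0,0,0],"translation":[0,0,-13],"grip":50},{"rotation":[0,0,0],"translation":[0,0,-13],"grip":50}]'
python3 -m jog '[{"rotation":[0,0,0],"translation":[0,0,-0.5],"grip":50},{"rotation":[0,0,0],"translation":[0,0,-1],"grip":50},{"rotation":[0,0,0],"translation":[0,0,-1],"grip":50}]'; python3 bd.py
```

```text
time: 14.55
ee_pos: [0.5845, -0.1505, 0.0057]
tcp_rot: [180.0, -0.1, 168.1]
wrist_force: [-0.2, -0.2, -0.4]
opening: 0.0588
grasp_force: 54.0
time: 14.85
ee_pos: [0.5847, -0.1506, 0.0054]
tcp_rot: [180.0, -0.0, 168.1]
wrist_force: [-3.1, 0.1, 5.1]
opening: 0.0591
grasp_force: 54.5
top 795 (array([ 671.6, -163.5]), array([118.5,  49.2]), -12.67) slope [-0.02 -0.69] z 0.0291 l [-0.0289  0.0851] w [-0.0124  0.0292]
side 587 (array([ 665. , -163.1]), array([133.4,  60.1]), -14.76) slope [-0.22 -0.81] z 0.0276 l [-0.0419  0.0841] w [-0.0262  0.0323]
```

```bash
python3 -m jog '[{"rotation":[0,0,0],"translation":[0,0,0],"grip":60},{"rotation":[0,0,0],"translation":[0,0,0],"grip":65},{"rotation":[0,0,0],"translation":[0,0,0],"grip":70},{"rotation":[0,0,0],"translation":[0,0,0],"grip":74},{"rotation":[0,0,0],"translation":[0,0,0],"grip":74},{"rotation":[0,0,0],"translation":[0,0,0],"grip":74}]'
python3 bd.py; python3 -c "
from h import *
save('w3.png',cam('wrist')['p'])"
```

```text
time: 15.55
ee_pos: [0.5845, -0.1505, 0.0047]
tcp_rot: [180.0, -0.1, 168.1]
wrist_force: [0.2, 0.6, 0.1]
opening: 0.0742
grasp_force: 0.0
top 795 (array([ 673.4, -163.1]), array([116.8,  48.6]), -13.14) slope [-0.25 -0.2 ] z 0.029 l [-0.0272  0.0845] w [-0.0143  0.0292]
side 576 (array([ 659.5, -159.5]), array([146.4,  67.2]), -19.42) slope [-0.27 -1.41] z 0.0277 l [-0.0382  0.0837] w [-0.0254  0.0329]
```

View pics/w3.png

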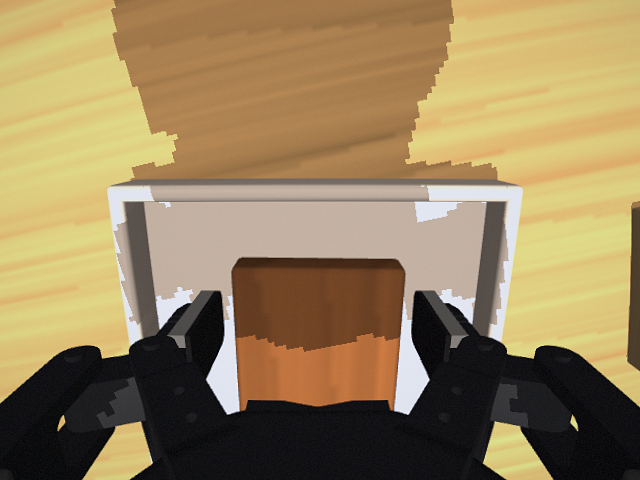

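The board lies in the dish with clear gaps to both fingers (board columns 233–404, fingers at 222 and 413). I'll retreat straight up and then away.

```bash
python3 -m jog '[{"rotation":[0,0,0],"translation":[0,0,5],"grip":74},{"rotation":[0,0,0],"translation":[0,0,20],"grip":74},{"rotation":[0,0,0],"translation":[0,0,50],"grip":74},{"rotation":[0,0,0],"translation":[0,0,90],"grip":74},{"rotation":[0,0,0],"translation":[0,0,140],"grip":74},{"rotation":[0,0,0],"translation":[-50,0,180],"grip":74},{"rotation":[0,0,0],"translation":[-100,0,200],"grip":74},{"rotation":[0,0,0],"translation":[-150,0,200],"grip":74},{"rotation":[0,0,0],"translation":[-200,0,200],"grip":74},{"rotation":[0,0,0],"translation":[-200,0,200],"grip":74},{"rotation":[0,0,0],"translation":[-200,0,200],"grip":74},{"rotation":[0,0,0],"translation":[-200,0,200],"grip":74}]'
sed -i "s/z=readout.*/z=.028/" bd.py; python3 bd.py; python3 - <<'E'
from h import *
save('end.png',np.hstack([cv2.resize(cam(n)['p'],(400,300)) for n in ('side','top')]))
E
```

```text
time: 16.9
ee_pos: [0.3851, -0.1507, 0.2059]
tcp_rot: [180.0, 0.1, 168.1]
wrist_force: [-0.6, 0.3, 0.1]
opening: 0.0739
grasp_force: 0.0
top 2140 (array([ 645.8, -163.4]), array([171.8,  60.5]), -12.52) slope [0.04 0.04] z 0.0289 l [-0.0826  0.0842] w [-0.0288  0.0293]
side 1081 (array([ 644.5, -159.1]), array([170.2,  63.9]), -12.63) slope [-0.18 -1.29] z 0.0278 l [-0.0851  0.0831] w [-0.0265  0.0332]
```

View pics/end.png

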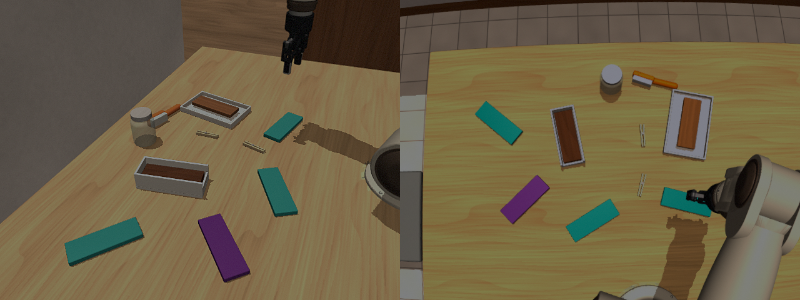

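The board lies level and lengthwise in the dish, at (690,123) in the combined picture. The dark middle board is still in the holder at (567,135), and everything else is where it was.

```bash
python3 -c "
from workcell import bot
print(bot.job_done())"
```

```text
the job is handed in; nothing more can be done
None
```

The top cedar board now lies flat and lengthwise on the dish's two ribs, the other things show no movement in the final pictures, and the job was handed in at about 17 s, with no verdict reported back.

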